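Level and lock the disc-balancing stand

TASK

The plate of the disc-balancing stand is out of level. Turn the two black foot-screw knobs in front of it until the bubble of the round vial rests wholly inside the black ring, and only then push the lock lever over, away from you, as far as it goes. Leave the plate level, let go of everything and leave the other things on the bench where they are.

Things in the scene. Friction and masses are not known exactly. Their poses are not given: they have to be found in the camera images.
- stand: Fixed iron stand; origin on the bench. Its x points from the front (knobs, robot's side) to the rear, y to its left, z up. Base slab x -145..125, y +-150, 20 mm high. Over it a plate, x -80..120, y +-130, top 80 mm over the bench, on a fixed pivot at (80, 0) and two screw feet at (-40, +-100). A 115 mm abrasive disc on a hub (top 110 mm) sits on the plate's right half, the vial on its left.
- knob_left_grip (a point): Point on the axis of the left foot-screw knob, at (-143, 100, 104) mm in the stand's frame, 14 mm below the knob's free end. Knob: fluted black cylinder, 40 mm across, 34 mm long, leaning 30 deg from vertical to the front: outward axis (-0.5, 0, 0.866) in the stand's frame. Clockwise (looking at its free end) raises that corner: 1 rad moves the bubble 9.4 mm to the front (-x) and 11.3 mm to the left (+y).
- knob_right_grip (a point): The same point of the right knob, at (-143, -100, 104) mm in the stand's frame, twin of the left: 1 rad clockwise moves the bubble 9.4 mm to the front and 11.3 mm to the right (-y). Both knobs turn with about 0.1 Nm, stay where left, go 2.5 rad either way from the start and can be gripped across any diameter. Below each is a 12 mm spindle for 20 mm of its axis, then a 26 mm boss.
- vial (a point): Centre of the round bubble vial's face, 96 mm over the bench, at (-30, 75) mm in the stand's frame: an aluminium cup of 82 mm with a yellow-green 71 mm face and a black ring of 26 mm inner diameter round its centre. It is fixed to the plate.
- bubble (a point): Centre of the bubble, a pale disc of 16 mm in the vial. It drifts to the plate's high side and settles in about 1 s; it is wholly inside the ring when its centre is within 5 mm of the vial's centre. At the start it is 13 to 20 mm off.
- lock (a joint): Lock lever at the stand's right: a 10 mm rod with a 26 mm black ball, 90 mm from the pivot at (-120, -225, 42) mm in the stand's frame. It swings about the stand's y axis. 0: leaning 0.5 rad from upright to the front (free); 1.0: leaning 0.5 rad to the rear, against its stop (locked). Starts at 0 to 0.25, needs about 1 N at the ball, stays where left. Block below: 70 x 50 mm, top 45 mm over the bench.
- lock_tip (a point): Centre of the lock lever's 26 mm ball, 90 mm from the lever's pivot.
- spray_can: Bystander: white can, 60 mm in diameter, 170 mm high, standing at the stand's left. Origin at its underside's centre.
- bolt: Bystander: steel hex bolt standing on its 24 mm head, 55 mm high, in front of the stand between the knobs. Origin at its underside's centre.
- flange: Bystander: flat steel ring nut, 48 mm across, 8 mm high, lying in front of the stand. Origin at its underside's centre.
- discs: Bystander: stack of 115 mm cutting discs lying on the bench, 9 mm high. Origin at its underside's centre.
- pliers: Bystander: pliers with orange handles lying on the bench, 180 mm long, 16 mm high. Origin on the bench near the middle.
- tube: Bystander: 160 mm offcut of 40 mm square steel tube lying on the bench. Origin at its underside's centre.

How it is judged:
By the outcome, as a careful person would: the job done as asked, in the order asked, and still so for the second after the job is handed in, with the robot touching nothing.
It also fails if it takes over 64 s, if anything falls off the work surface, if the arm or the gripper's body presses on something with over 40 N, if the wrist force passes 120 N, or if a joint passes its speed limit or range.

ROBOT

A 7-joint arm with a two-finger parallel gripper is mounted at the origin on the work surface. World frame = base frame: x ahead of the robot, y to its left, z up, the work surface at z = 0. Lengths are in m, angles in degrees, forces in N, time in s.
With the tool pointing down it reaches from about 0.4 to 0.85 m from the base axis. Payload 4.5 kg.
Tool frame: the origin (TCP) lies on the centre line of the jaws, within the pads' length; the fingertips stand 25 mm ahead of it and the grasp point (between the pads) lies 6 mm ahead of it; z points along the fingers, y is the line along which they close (so a half turn about z gives the same grasp; the last joint's range is limited). The gripper opens to 85 mm and grips with 20 to 120 N. Pads are 22 mm wide; open, the fingers measure 114 mm over their backs; the gripper's body (76 mm by 85 mm) begins 54 mm behind the grasp point. The pads swing forward as they close: fully open they stand 13 mm farther back than shut.
Start: joints at [70.462, 39.483, -11.15, 89.685, 9.013, 51.709, -12.324], TCP at [0.229, -0.582, 0.256] pointing down, gripper open.
Joint ranges: [-172.22, 172.22], [-26.19, 119.32], [-84.43, 86.54], [7.71, 146.69], [-57.33, 237.33], [2.42, 119.75], [-152.13, 152.13]. Speed limits (degrees/s): [147.25, 147.25, 180, 180, 180, 180, 180].

INTERFACE

Orientations are given as a 3x3 rotation matrix whose columns are the frame's x, y, z axes.
In Python, from workcell import arm, viewer gives the robot as it stands. The module is installed in compiled form; this text tells all that it offers.
- The arm moves only by the shell command python3 -m crank 'ROWS'. ROWS is JSON, a list of rows, each a list of 3 entries, a list of its own where there are three numbers: the shift along the world's x, y, z in units of 25 mm (1.0 is 25 mm), then the turn, a rotation vector about the world's x, y, z in degrees, then the gripper command: -1 is fully open, 1 is shut, values between are in proportion. A call has exactly 5 rows; each row shifts and turns the commanded pose from where the row before left it; what a row does not reach is not made up. A row lasts 1/8 s, in which the tool goes at most 62.5 mm and 10.7 degrees, less where a joint would pass 70% of its speed; a pose out of reach is approached as far as the arm can. A call is refused whole if a number of a shift passes 1 or a number of a turn 10.7, either way. A call with a gripper value outside its range is refused whole. The fingers move at their own pace and stop on an object; the grip force is fixed at half the most. Time passes only in rows, so rows that do not move let the fingers close, or fill a call up. It gives the time, the measured TCP pose, the force, the opening and the grip force at its end, in the units of the state.
- arm.read_state(): the state, without advancing time (a new reading comes with each control period).
- viewer.capture(name): name is "scene" or "top" or "wrist"; returns a dict with "frame" (400x640x3 uint8, red, green, blue), "fov_y" (degrees; the focal length in pixels is half the picture's height over the tangent of half this angle, whatever the lens; pixels are square), "cx", "cy" (the principal point, pixels), "R" (3x3) and "t" (3): a world point X has camera coordinates R X + t. Camera axes: x right, y down, z forward; pixel columns grow to the right and rows downward; lengths in m; the calibration is good to about 2 mm. A picture is of the moment at which its call begins. There is no depth.
- arm.hand_in(): hands the job in; it is judged then, once.
The state is a dict: "time": time; "qpos": joint angles; "joint_velocities": joint speeds; "effort": joint torques, N m; "eef_pos": TCP position; "eef_rot": TCP orientation; "ft_force": force on the tool from outside, world axes, zero at the start; "moment": the same for the moment, N m; "gripper_width": finger opening in m; "gripper_force": force on a finger pad.
Only numpy, scipy, OpenCV 4.12 (cv2) and the standard library are available. Lean on these libraries where they do the work, as an engineer would, in place of code of your own. Each camera call takes 0.05 s, during which the arm holds its last target. There are 200 camera calls.

## Working session

There is one attempt and no reset: what is moved stays moved. The work goes in short steps, Python scripts to look and compute and a shell command to move; the robot and the scene stay as the last step left them, time stands still between calls to the robot, and variables do not carry over. Pictures are saved under pics/ and viewed, at most 10 in all, crops included, and the job is handed in when it is done.

```bash
mkdir -p pics; ls
cat > h.py <<'E'
import numpy as np, cv2
from workcell import arm, viewer
def cap(n,save=None):
    c=viewer.capture(n); c['f']=200/np.tan(np.radians(c['fov_y'])/2); c['R']=np.array(c['R']);c['t']=np.array(c['t'])
    if save: cv2.imwrite('pics/'+save,cv2.cvtColor(np.asarray(c['frame']),cv2.COLOR_RGB2BGR))
    return c
def plane(c,u,v,z):
    d=c['R'].T@np.array([(u-c['cx'])/c['f'],(v-c['cy'])/c['f'],1]); o=-c['R'].T@c['t']
    return o+d*(z-o[2])/d[2]
def proj(c,X):
    p=c['R']@np.array(X)+c['t']; return c['f']*p[:2]/p[2]+[c['cx'],c['cy']]
E
python3 - <<'E'
from h import *
import cv2
for n in ['top','scene']:
    c=cap(n,n+'0.png'); print(n,c['fov_y'],c['cx'],c['cy'],-c['R'].T@c['t'],c['R'][2])
s=arm.read_state(); print(s)
E
```

```text
pics
top 52.91121925976932 319.65135510880833 199.95680187652277 [0.41628099 0.0304604  0.94074038] [ 0.1603375   0.00131645 -0.98706137]
scene 48.840773353885865 318.27193957539635 198.91654552195763 [1.36016063 0.40408023 0.88343255] [-0.67433217 -0.30772531 -0.67125349]
{'time': 0.1, 'qpos': array([ 70.46204623,  39.53033475, -11.14419531,  89.73926037,
         9.01153772,  51.71153418, -12.322155  ]), 'joint_velocities': array([-0.13594189, -0.09338111,  0.02376096, -0.17063452,  0.07484757,
        0.02116336, -0.02185708]), 'effort': array([-4.08533044e-03, -5.40594721e+01, -1.27190474e+00, -1.58985150e+01,
        9.33610427e-03,  4.33429566e-03, -2.79915423e-05]), 'eef_pos': array([ 0.2285548 , -0.58111071,  0.25554086]), 'eef_rot': array([[ 9.30547346e-01,  3.66170828e-01, -7.49956601e-04],
       [ 3.66171574e-01, -9.30546037e-01,  1.56541412e-03],
       [-1.24660161e-04, -1.73130474e-03, -9.99998494e-01]]), 'ft_force': array([ 0.81340515, -0.02930817, -0.1751468 ]), 'moment': array([-0.00678441,  0.02627131,  0.00924249]), 'gripper_force': 0.0, 'gripper_width': 0.08554790682963982}
```

View pics/top0.png

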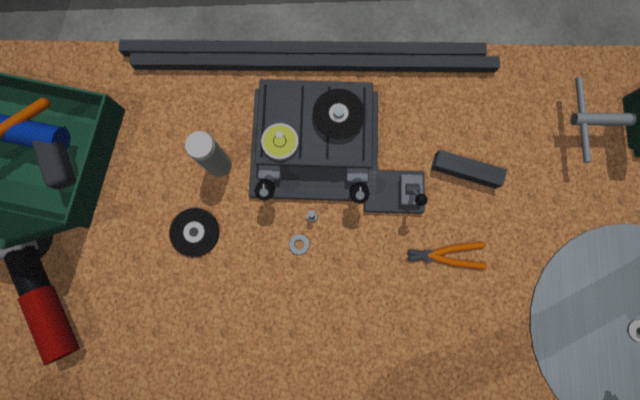

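View pics/scene0.png

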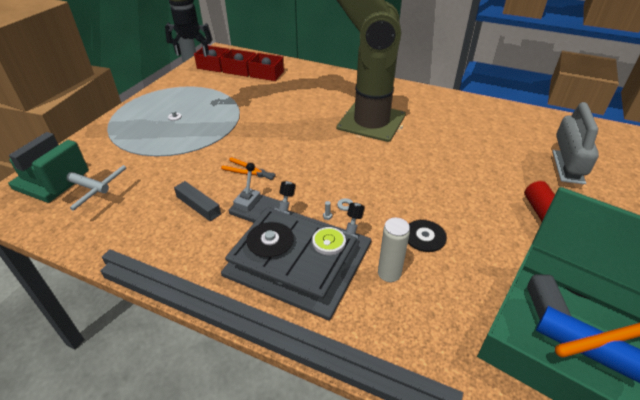

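The top view shows the stand with its front towards the robot: vial near (280,141), knobs near (265,188) and (360,192), lock ball near (421,199), hub near (338,112). Next I measure these.

```bash
cat > meas.py <<'E'
from h import *
def vial(c,show=True):
    hsv=cv2.cvtColor(np.asarray(c['frame']),cv2.COLOR_RGB2HSV)
    m=cv2.inRange(hsv,(24,110,90),(45,255,255))
    n,l,s,ce=cv2.connectedComponentsWithStats(m); i=1+np.argmax(s[1:,4])
    cn=cv2.findContours((l==i).astype('uint8'),cv2.RETR_EXTERNAL,cv2.CHAIN_APPROX_NONE)[0][0]
    h=cv2.convexHull(cn); return cv2.fitEllipse(h),s[i]
E
python3 - <<'E'
from meas import *
T=cap('top');S=cap('scene')
for c in (T,S):
    e,s=vial(c); print(e,s,plane(c,*e[0],.096))
for u,v,z in [(338.5,112.5,.110)]: print(plane(T,u,v,z))
I=cv2.imread('pics/top0.png')[70:220,240:440]; A=cv2.resize(I,None,fx=4,fy=4,interpolation=cv2.INTER_CUBIC)
cv2.imwrite('pics/a.png',A)
E
```

```text
((279.2266540527344, 140.46746826171875), (29.47930145263672, 30.737342834472656), 85.12200164794922) [264 126  31  30 666] [0.68416232 0.12100395 0.096     ]
((328.4723815917969, 238.62142944335938), (20.066007614135742, 27.702730178833008), 92.58682250976562) [315 229  28  20 413] [0.68952718 0.12470101 0.096     ]
[ 0.74393843 -0.00755529  0.11      ]
```

View pics/a.png

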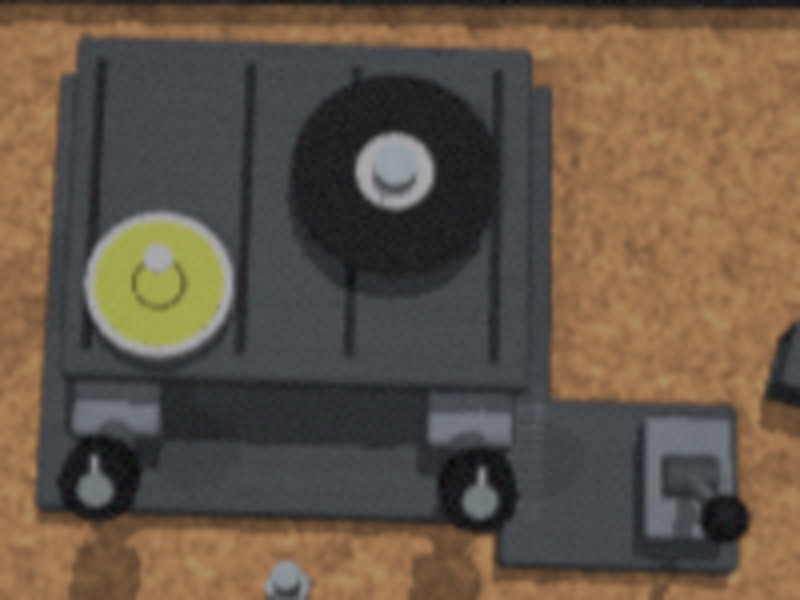

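Run:
```python
from meas import *
T=cap('top');S=cap('scene')
def blob(c,u,v,r=14,th=38):
    g=np.asarray(c['frame']).max(2).astype(int); y,x=np.mgrid[0:400,0:640]
    m=((g<th)&(abs(x-u)<r)&(abs(y-v)<r)).astype('uint8')
    n,l,s,ce=cv2.connectedComponentsWithStats(m); i=1+np.argmax(s[1:,4]); print(s[i],end=' ')
    b=s[i]; return np.array([b[0]+(b[2]-1)/2,b[1]+(b[3]-1)/2])
def tri(a,b):
    A=[];B=[]
    for c,p in ((T,a),(S,b)):
        d=c['R'].T@np.array([(p[0]-c['cx'])/c['f'],(p[1]-c['cy'])/c['f'],1]);d/=np.linalg.norm(d);o=-c['R'].T@c['t'];P=np.eye(3)-np.outer(d,d);A.append(P);B.append(P@o)
    X=np.linalg.lstsq(np.vstack(A),np.hstack(B),rcond=None)[0];return X,np.linalg.norm(A[0]@X-B[0])
for n,a,b in [('kl',(265,190),(356,211)),('kr',(360,193),(288,188)),('ball',(421,199),(250,167))]:
    p=blob(T,*a);q=blob(S,*b,r=9);print(n,p,q,tri(p,q),plane(T,*p,.104))
print('vial',tri(vial(T)[0][0],vial(S)[0][0]))
# plate front edge / base front edge direction
for z,e in ((.08,[(62,375),(525,388)]),(.02,[(38,508),(497,520)])):
    P=[plane(T,240+u/4,70+v/4,z) for u,v in e]; d=P[0]-P[1]; print(P,np.degrees(np.arctan2(-d[0],d[1])))
```

```text
[255 179  20  21 222] [348 204  15  14 150] kl [264.5 189. ] [355.  210.5] (array([0.57526197, 0.14937508, 0.10020993]), np.float64(0.00022596431019986812)) [0.57462425 0.14862782 0.104     ]
[350 182  19  21 222] [281 183  14  13 134] kr [359. 192.] [287.5 189. ] (array([ 0.57021475, -0.05031308,  0.09909745]), np.float64(0.0018142995779492509)) [ 0.57003476 -0.05152305  0.104     ]
[416 195  11  11  91] [247 164   7   7  33] ball [421. 200.] [250. 167.] (array([ 0.55083903, -0.17675014,  0.12077297]), np.float64(0.0012197184981780033)) [ 0.55410488 -0.18218182  0.104     ]
vial (array([0.68548973, 0.12223159, 0.09095785]), np.float64(0.0007271307491186199))
[array([0.63554181, 0.17360366, 0.08      ]), array([ 0.63057764, -0.08116843,  0.08      ])] -1.1162517482746135
[array([0.57128299, 0.19474992, 0.02      ]), array([ 0.56671063, -0.07181725,  0.02      ])] -0.9826827128447411
```

```bash
for i in 1 ; do python3 -m crank '[[[0.8,1,0],[0,0,10.5],-1],[[0.8,1,0],[0,0,10.5],-1],[[0.8,1,0],[0,0,10.5],-1],[[0.8,1,0],[0,0,10.5],-1],[[0.8,1,0],[0,0,10.5],-1]]'; done
python3 -m crank '[[[0.8,1,0],[0,0,10.5],-1],[[0.8,1,0],[0,0,10.5],-1],[[0.8,1,0],[0,0,10.5],-1],[[0.8,1,0],[0,0,10.5],-1],[[0.8,1,0],[0,0,10.5],-1]]'
python3 -m crank '[[[0.8,1,0],[0,0,10.5],-1],[[0.8,1,0],[0,0,10.5],-1],[[0.8,1,0],[0,0,10.5],-1],[[0.8,1,0],[0,0,10.5],-1],[[0.8,1,0],[0,0,10.5],-1]]'
python3 -c "
from workcell import arm;print(arm.read_state()['qpos'])"
```

```text
time: 0.92
eef_pos: [0.3294, -0.4559, 0.2564]
eef_rot: [[0.27, 0.963, 0.0], [0.963, -0.27, -0.0], [-0.0, 0.0, -1.0]]
ft_force: [0.9, 0.0, 0.1]
gripper_width: 0.0853
gripper_force: 0.0
time: 1.55
eef_pos: [0.4293, -0.331, 0.2564]
eef_rot: [[-0.599, 0.801, 0.0], [0.801, 0.599, -0.0], [-0.0, -0.0, -1.0]]
ft_force: [0.9, -0.6, 0.7]
gripper_width: 0.0855
gripper_force: 0.0
time: 2.17
eef_pos: [0.5293, -0.2061, 0.2563]
eef_rot: [[-1.0, 0.012, -0.0], [0.012, 1.0, -0.0], [0.0, -0.0, -1.0]]
ft_force: [0.4, 0.1, 0.6]
gripper_width: 0.0854
gripper_force: 0.0
[ 45.87433476  43.17042564 -52.8441582   98.56764488  39.59776581
  58.86461461  68.0989713 ]
```

```bash
python3 -m crank '[[[0,1,0],[0,0,0],-1],[[0,1,0],[0,0,0],-1],[[0,1,0],[0,0,0],-1],[[0,1,0],[0,0,0],-1],[[0,1,0],[0,0,0],-1]]'
python3 -m crank '[[[0,1,0],[0,0,0],-1],[[0,1,0],[0,0,0],-1],[[0,1,0],[0,0,0],-1],[[0,1,0],[0,0,0],-1],[[0,1,0],[0,0,0],-1]]'
python3 -m crank '[[[0,1,0],[0,0,0],-1],[[0,1,0],[-0.2,-10,0],-1],[[0,1,0],[-0.2,-10,0],-1],[[0,1,0],[-0.2,-10,0],-1],[[0,0.24,0],[0,0,0],-1]]'
python3 - <<'E'
from meas import *
print(arm.read_state()['qpos'])
T=cap('top','t1.png');W=cap('wrist','w1.png');print(vial(T))
cv2.imwrite('pics/b.png',np.hstack([cv2.imread('pics/t1.png')[:,200:460],cv2.imread('pics/w1.png')[:,100:640]]))
for n,p in dict(kl_end=(.568,.149,.116),kl=(.575,.149,.104),vial=(.6865,.1225,.096)).items(): print(n,proj(W,p))
E
```

```text
time: 2.8
eef_pos: [0.5288, -0.0811, 0.2563]
eef_rot: [[-1.0, 0.018, -0.0], [0.018, 1.0, -0.0], [0.0, -0.0, -1.0]]
ft_force: [-0.7, 0.1, 0.4]
gripper_width: 0.0849
gripper_force: 0.0
time: 3.42
eef_pos: [0.5289, 0.0439, 0.2563]
eef_rot: [[-1.0, 0.018, 0.0], [0.018, 1.0, -0.0], [-0.0, -0.0, -1.0]]
ft_force: [-0.6, 0.4, 0.8]
gripper_width: 0.086
gripper_force: 0.0
time: 4.05
eef_pos: [0.5346, 0.1244, 0.2543]
eef_rot: [[-0.919, 0.032, 0.393], [0.017, 0.999, -0.04], [-0.394, -0.03, -0.918]]
ft_force: [0.3, -0.5, 0.1]
gripper_width: 0.0854
gripper_force: 0.0
[ -1.89918671  31.41843215 -34.19022591 122.11500137  73.42948712
  31.51946431  -5.63136747]
(((279.2693176269531, 140.43309020996094), (29.58290672302246, 30.67357635498047), 79.04657745361328), array([264, 126,  31,  30, 667], dtype=int32))
kl_end [351.16964461 164.79047006]
kl [350.19789653 163.76900006]
vial [324.66547507 237.22883793]
```

View pics/b.png

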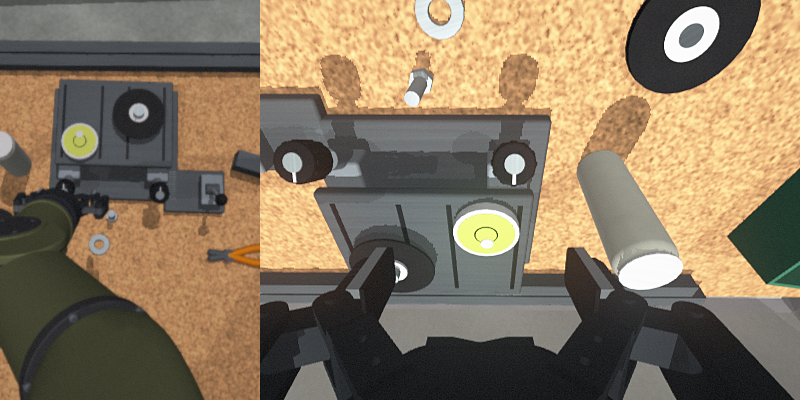

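Wrist view (crop): left knob end at full-picture pixel (354,160), near the prediction (351,165); vial clear with the bubble behind the ring.

```bash
cat > go.py <<'E'
from h import *
from scipy.spatial.transform import Rotation as Ro
O=np.array([.716,.046,0]); yaw=-1.2
def target(p,spin=0):
    "world rotation of knob grasp with spin (deg) about tool z"
    Rz=Ro.from_euler('z',yaw,degrees=True).as_matrix()
    z=Rz@[.5,0,-.866]; y=Rz@[0,1,0]; R=np.column_stack([np.cross(y,z),y,z])
    return R@Ro.from_euler('z',spin,degrees=True).as_matrix()
def left(p,spin=0):
    s=arm.read_state(); R=target(p,spin)
    rv=Ro.from_matrix(R@np.array(s['eef_rot']).T).as_rotvec(degrees=True)
    print('units',np.round((np.array(p)-s['eef_pos'])/.025,2),'turn',np.round(rv,1),'axis z',R[:,2].round(3),'q7',s['qpos'].round(0),'t',s['time'])
E
python3 - <<'E'
from go import *
W=cap('wrist'); print(plane(W,354,160,.116), plane(W,100+292-260,162,.116))
left([.532,.150,.178])
E
```

```text
[0.56385762 0.15048216 0.116     ] [ 0.56254237 -0.04992033  0.116     ]
units [-0.19  1.06 -3.06] turn [ 1.4 -6.8  1. ] axis z [ 0.5   -0.01  -0.866] q7 [ -2.  32. -34. 122.  73.  32.  -6.] t 4.2
```

```bash
python3 -m crank '[[[-0.1,0.5,-0.5],[0.7,-3.4,0.5],-1],[[-0.1,0.5,-0.6],[0.7,-3.4,0.5],-1],[[0,0,-0.6],[0,0,0],-1],[[0,0,-0.6],[0,0,0],-1],[[0,0,-0.6],[0,0,0],-1]]'
python3 - <<'E'
from go import *
left([.570,.150,.109])
W=cap('wrist','w2.png');S=cap('scene')
for p in ((.566,.150,.116),): print(proj(W,p))
E
```

```text
time: 4.82
eef_pos: [0.5329, 0.1446, 0.1829]
eef_rot: [[-0.869, 0.027, 0.494], [0.021, 1.0, -0.017], [-0.495, -0.005, -0.869]]
ft_force: [0.7, -0.6, -0.2]
gripper_width: 0.085
gripper_force: 0.0
units [ 1.48  0.22 -2.96] turn [ 0.3 -0.4  0.3] axis z [ 0.5   -0.01  -0.866] q7 [ -7.  41. -34. 131. 111.  39. -47.] t 4.825
[328.02899909 212.05547622]
```

View pics/w2.png

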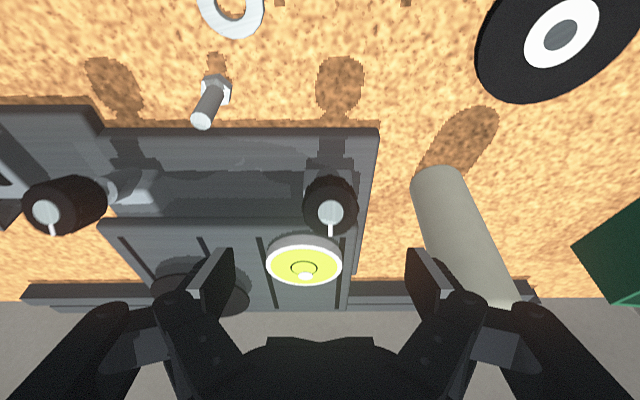

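Wrist view: knob end at (330,212), predicted (328,212), lined up between the jaws. Advancing and gripping.

```bash
python3 -m crank '[[[0.3,0.1,-0.6],[0.1,-0.2,0.1],-1],[[0.3,0.1,-0.6],[0.1,-0.2,0.1],-1],[[0.3,0,-0.6],[0,0,0],-1],[[0.3,0,-0.6],[0,0,0],-1],[[0.28,0,-0.56],[0,0,0],-1]]'
python3 -m crank '[[[0,0,0],[0,0,0],1],[[0,0,0],[0,0,0],1],[[0,0,0],[0,0,0],1],[[0,0,0],[0,0,0],1],[[0,0,0],[0,0,0],1]]'
python3 - <<'E'
from go import *
left([.570,.150,.109])
E
```

```text
time: 5.55
eef_pos: [0.5695, 0.1505, 0.109]
eef_rot: [[-0.865, 0.021, 0.501], [0.017, 1.0, -0.011], [-0.501, -0.001, -0.865]]
ft_force: [0.4, -0.1, -0.1]
gripper_width: 0.0854
gripper_force: 0.0
time: 6.18
eef_pos: [0.5682, 0.1508, 0.1103]
eef_rot: [[-0.865, 0.019, 0.501], [0.016, 1.0, -0.011], [-0.501, -0.001, -0.865]]
ft_force: [-2.7, -1.5, 6.8]
gripper_width: 0.039
gripper_force: 60.1
units [ 0.07 -0.03 -0.05] turn [ 0.1  0.1 -0.1] axis z [ 0.5   -0.01  -0.866] q7 [ -6.  52. -34. 128. 121.  44. -52.] t 6.175
```

```bash
cat > bub.py <<'E'
from meas import *
def bubble(n):
    c=cap(n); e,s=vial(c); f=np.asarray(c['frame']); hsv=cv2.cvtColor(f,cv2.COLOR_RGB2HSV)
    M=np.zeros((400,640),'uint8'); cv2.ellipse(M,(e[0],(e[1][0]-4,e[1][1]-4),e[2]),255,-1)
    w=np.where((M>0)&(hsv[...,2]>120),np.clip(130.-hsv[...,1],0,90),0); y,x=np.mgrid[0:400,0:640]
    if w.sum()==0: print(n,'none'); return
    b=((w*x).sum()/w.sum(),(w*y).sum()/w.sum()); d=(plane(c,*b,.096)-plane(c,*e[0],.096))*1000
    a=np.radians(-1.2); d=np.array([d[0]*np.cos(a)+d[1]*np.sin(a),-d[0]*np.sin(a)+d[1]*np.cos(a)])
    print(n,'vial px',np.round(e[0],1),'axes',np.round(e[1],1),'bub',np.round(b,1),'area',(w>30).sum(),'off mm x,y',d.round(1))
E
python3 - <<'E'
from bub import *
bubble('top');bubble('scene');bubble('wrist')
E
```

```text
top vial px [279.3 140.5] axes [29.5 30.6] bub [279.1 134. ] area 56 off mm x,y [14.7  1. ]
scene vial px [328.4 238.6] axes [20.1 27.5] bub [326.4 242.1] area 31 off mm x,y [12.2  0.3]
wrist vial px [298.8 323.7] axes [36.3 64.4] bub [301.3 326. ] area 191 off mm x,y [4.9 1.6]
```

```bash
python3 -m crank '[[[0,0,0],[4.5,-0.1,-7.8],1],[[0,0,0],[4.5,-0.1,-7.8],1],[[0,0,0],[4.5,-0.1,-7.8],1],[[0,0,0],[4.5,-0.1,-7.8],1],[[0,0,0],[4.5,-0.1,-7.8],1]]'
python3 -m crank '[[[0,0,0],[0,0,0],1],[[0,0,0],[0,0,0],1],[[0,0,0],[0,0,0],1],[[0,0,0],[0,0,0],1],[[0,0,0],[0,0,0],1]]'
python3 - <<'E'
from bub import *
import go
bubble('top');bubble('scene')
go.left([.568,.151,.110],45)
E
```

```text
time: 6.95
eef_pos: [0.5686, 0.1519, 0.1106]
eef_rot: [[-0.595, 0.627, 0.502], [0.721, 0.692, -0.01], [-0.354, 0.357, -0.865]]
ft_force: [-0.9, 0.8, 4.9]
gripper_width: 0.0391
gripper_force: 60.4
time: 7.58
eef_pos: [0.5686, 0.152, 0.1105]
eef_rot: [[-0.598, 0.624, 0.502], [0.718, 0.696, -0.01], [-0.355, 0.355, -0.865]]
ft_force: [-2.5, 0.8, 6.0]
gripper_width: 0.0385
gripper_force: 60.8
top vial px [279.3 140.2] axes [29.1 30.7] bub [276.  136.9] area 57 off mm x,y [7.1 7.6]
scene vial px [328.4 238.2] axes [20.1 27.7] bub [330.9 240.7] area 36 off mm x,y [4.9 9.1]
units [-0.02 -0.04 -0.02] turn [ 0.   0.1 -0.1] axis z [ 0.5   -0.01  -0.866] q7 [  1.  55. -46. 127. 116.  53. -90.] t 7.675
```

```bash
python3 -m crank '[[[0,0,0],[0,0,0],-1],[[0,0,0],[0,0,0],-1],[[0,0,0],[0,0,0],-1],[[0,0,0],[0,0,0],-1],[[-0.3,0,0.52],[0,0,0],-1]]'
python3 -m crank '[[[-0.4,0,0.69],[0,0,0],-1],[[-0.4,0,0.69],[0,0,0],-1],[[-0.4,0,0.69],[0,0,0],-1],[[-0.2,-0.5,0.35],[-4.5,0.1,7.8],-1],[[0,-1,0],[-4.5,0.1,7.8],-1]]'
python3 -m crank '[[[0,-1,0],[-4.5,0.1,7.8],-1],[[0,-1,0],[-4.5,0.1,7.8],-1],[[0,-1,0],[-4.5,0.1,7.8],-1],[[0,-1,0],[0,0,0],-1],[[0,-1,0],[0,0,0],-1]]'
python3 -m crank '[[[0,-1,0],[0,0,0],-1],[[0,-0.6,0],[0,0,0],-1],[[0,0,0],[0,0,0],-1],[[0,0,0],[0,0,0],-1],[[0,0,0],[0,0,0],-1]]'
python3 - <<'E'
from bub import *
import go
bubble('top');bubble('scene')
go.left([.5645,-.049,.1095],0)
W=cap('wrist','w3.png'); print(proj(W,(.562,-.050,.116)))
E
```

```text
time: 8.3
eef_pos: [0.5607, 0.1506, 0.1221]
eef_rot: [[-0.597, 0.627, 0.5], [0.719, 0.695, -0.012], [-0.355, 0.352, -0.866]]
ft_force: [-0.1, -0.2, 0.0]
gripper_width: 0.0852
gripper_force: 0.0
time: 8.93
eef_pos: [0.5256, 0.115, 0.1849]
eef_rot: [[-0.765, 0.403, 0.503], [0.462, 0.887, -0.008], [-0.449, 0.226, -0.864]]
ft_force: [-0.5, -0.5, -0.4]
gripper_width: 0.0853
gripper_force: 0.0
time: 9.55
eef_pos: [0.5256, -0.0118, 0.1839]
eef_rot: [[-0.865, 0.018, 0.501], [0.015, 1.0, -0.01], [-0.501, -0.001, -0.865]]
ft_force: [0.7, 0.5, 0.2]
gripper_width: 0.0857
gripper_force: 0.0
time: 10.18
eef_pos: [0.5261, -0.0502, 0.1833]
eef_rot: [[-0.865, 0.017, 0.501], [0.015, 1.0, -0.009], [-0.501, -0.0, -0.865]]
ft_force: [-0.6, 0.5, -0.1]
gripper_width: 0.0856
gripper_force: 0.0
top vial px [279.3 140.1] axes [29.3 30.8] bub [275.6 136.8] area 56 off mm x,y [7.1 8.5]
scene vial px [328.3 238.2] axes [20.1 27.7] bub [331.  240.7] area 36 off mm x,y [4.8 9.1]
units [ 1.54  0.06 -2.95] turn [ 0.   0.  -0.2] axis z [ 0.5   -0.01  -0.866] q7 [ 23.  41. -37. 137. 133.  33. -42.] t 10.275
[320.31777969 213.80201604]
```

View pics/w3.png

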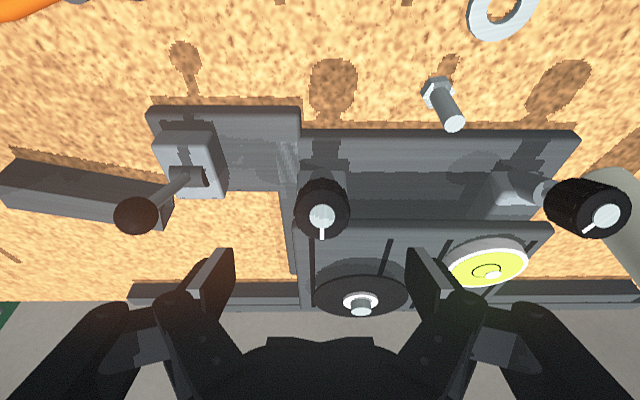

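Wrist view: right knob end at (322,215), predicted (320,214); the lever ball (135,215) is clear of the finger.

```bash
python3 -m crank '[[[0.3,0,-0.6],[0,0,0],-1],[[0.3,0,-0.6],[0,0,0],-1],[[0.3,0,-0.6],[0,0,0],-1],[[0.3,0.06,-0.6],[0,0,0],-1],[[0.34,0,-0.55],[0,0,0],-1]]'
python3 -m crank '[[[0,0,0],[0,0,0],1],[[0,0,0],[0,0,0],1],[[0,0,0],[0,0,0],1],[[0,0,0],[0,0,0],1],[[0,0,0],[0,0,0],1]]'
python3 -m crank '[[[0,0,0],[4.1,-0.1,-7.1],1],[[0,0,0],[4.1,-0.1,-7.1],1],[[0,0,0],[4.1,-0.1,-7.1],1],[[0,0,0],[4.1,-0.1,-7.1],1],[[0,0,0],[4.1,-0.1,-7.1],1]]'
python3 -m crank '[[[0,0,0],[0,0,0],1],[[0,0,0],[0,0,0],1],[[0,0,0],[0,0,0],1],[[0,0,0],[0,0,0],1],[[0,0,0],[0,0,0],1]]'
python3 - <<'E'
from bub import *
import go
bubble('top');bubble('scene')
go.left([.5645,-.049,.1095],41)
E
```

```text
time: 10.95
eef_pos: [0.5648, -0.0495, 0.1085]
eef_rot: [[-0.866, 0.018, 0.5], [0.016, 1.0, -0.01], [-0.5, -0.001, -0.866]]
ft_force: [-0.7, -0.5, -0.3]
gripper_width: 0.0853
gripper_force: 0.0
time: 11.58
eef_pos: [0.5642, -0.0496, 0.11]
eef_rot: [[-0.865, 0.018, 0.501], [0.015, 1.0, -0.01], [-0.501, -0.001, -0.865]]
ft_force: [-3.8, 0.5, 7.2]
gripper_width: 0.0389
gripper_force: 59.8
time: 12.2
eef_pos: [0.5646, -0.0484, 0.1102]
eef_rot: [[-0.639, 0.582, 0.503], [0.67, 0.742, -0.008], [-0.378, 0.332, -0.865]]
ft_force: [-1.8, 3.3, 5.5]
gripper_width: 0.0384
gripper_force: 59.5
time: 12.82
eef_pos: [0.5646, -0.0484, 0.1101]
eef_rot: [[-0.641, 0.58, 0.502], [0.667, 0.745, -0.008], [-0.379, 0.33, -0.865]]
ft_force: [-2.1, 1.9, 5.9]
gripper_width: 0.0389
gripper_force: 60.0
top vial px [279.3 140. ] axes [29.5 30.6] bub [278.4 139.2] area 55 off mm x,y [1.8 1.9]
scene vial px [328.5 238.2] axes [20.5 27.6] bub [329.2 238.1] area 33 off mm x,y [-1.2  1.4]
units [-0.   -0.02 -0.03] turn [-0.   0.2 -0.2] axis z [ 0.5   -0.01  -0.866] q7 [ 29.  56. -49. 132. 129.  47. -73.] t 12.925
```

```bash
python3 -m crank '[[[0,0,0],[0.6,0,-1.05],1],[[0,0,0],[0.6,0,-1.05],1],[[0,0,0],[0.6,0,-1.05],1],[[0,0,0],[0.6,0,-1.05],1],[[0,0,0],[0.6,0,-1.05],1]]'
python3 -m crank '[[[0,0,0],[0,0,0],-1],[[0,0,0],[0,0,0],-1],[[0,0,0],[0,0,0],-1],[[0,0,0],[0,0,0],-1],[[-0.3,0,0.52],[0,0,0],-1]]'
python3 -m crank '[[[-0.4,0,0.69],[0,0,0],-1],[[-0.4,0,0.69],[0,0,0],-1],[[-0.4,0,0.69],[0,0,0],-1],[[-0.2,-0.5,0.35],[-4.7,0.1,8.1],-1],[[0,-1,0.5],[-4.7,0.1,8.1],-1]]'
python3 - <<'E'
from bub import *
bubble('top');bubble('scene')
a=cap('top','t4.png')['frame'];s=cap('scene','s4.png')['frame']
z=lambda f,x,y:cv2.resize(np.asarray(f)[y:y+50,x:x+50,::-1],(400,400),interpolation=cv2.INTER_CUBIC)
cv2.imwrite('pics/c.png',np.hstack([z(a,255,115),z(s,304,213)]))
E
```

```text
time: 13.55
eef_pos: [0.5647, -0.0482, 0.1102]
eef_rot: [[-0.577, 0.645, 0.502], [0.742, 0.671, -0.008], [-0.342, 0.367, -0.865]]
ft_force: [-1.5, 3.3, 5.5]
gripper_width: 0.0384
gripper_force: 59.8
time: 14.18
eef_pos: [0.5567, -0.05, 0.122]
eef_rot: [[-0.575, 0.648, 0.499], [0.743, 0.669, -0.012], [-0.342, 0.365, -0.866]]
ft_force: [-0.8, 0.7, 0.1]
gripper_width: 0.0855
gripper_force: 0.0
time: 14.8
eef_pos: [0.521, -0.0864, 0.1963]
eef_rot: [[-0.756, 0.421, 0.501], [0.481, 0.876, -0.01], [-0.443, 0.234, -0.866]]
ft_force: [-0.0, 0.6, -0.6]
gripper_width: 0.0851
gripper_force: 0.0
top vial px [279.2 140. ] axes [29.3 30.9] bub [278.9 139.9] area 56 off mm x,y [0.1 0.7]
scene vial px [328.5 238.2] axes [20.5 27.7] bub [328.8 237.5] area 34 off mm x,y [-2.6 -0.4]
```

View pics/c.png

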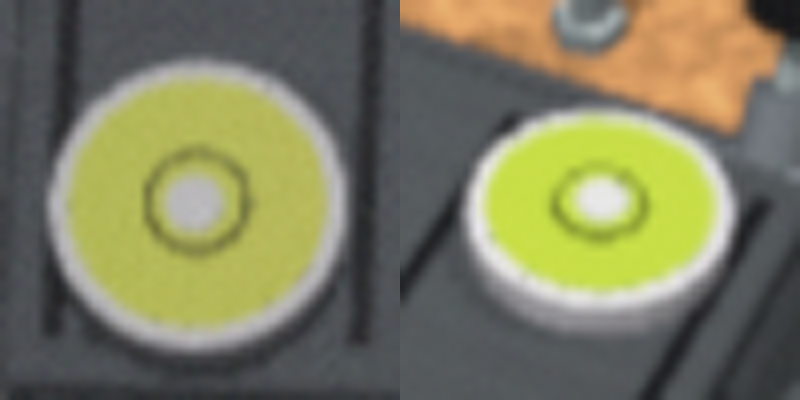

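The bubble (left view (193,202) in the ring centred (197,202); right view also inside) is wholly within the ring. On to the lever.

```bash
python3 -m crank '[[[-0.2,-0.8,0.1],[-4.7,0.1,8.1],1],[[-0.2,-0.8,0.1],[-4.7,0.1,8.1],1],[[-0.2,-0.8,0],[-4.7,0.1,8.1],1],[[-0.2,-0.8,0],[0.2,10,0],1],[[-0.2,-0.4,0],[0.2,10,0],1]]'
python3 -m crank '[[[-0.2,0,0],[0.2,10,0],1],[[0,0,0],[0,0,0],1],[[0,0,0],[0,0,0],1],[[0,0,0],[0,0,0],1],[[0,0,0],[0,0,0],1]]'
python3 - <<'E'
from go import *
s=arm.read_state();print(s['qpos'].round(0),s['gripper_width'],(np.array([.495,-.177,.13])-s['eef_pos'])/.025)
print(Ro.from_matrix(np.array(s['eef_rot']).T).as_rotvec(degrees=True))
W=cap('wrist','w5.png');print(proj(W,(.551,-.177,.121)))
E
```

```text
time: 15.62
eef_pos: [0.4911, -0.1762, 0.1861]
eef_rot: [[-0.938, 0.037, 0.344], [0.013, 0.997, -0.072], [-0.346, -0.064, -0.936]]
ft_force: [1.3, 0.5, -0.1]
gripper_width: 0.0004
gripper_force: 0.0
time: 16.25
eef_pos: [0.4979, -0.1866, 0.1874]
eef_rot: [[-0.949, 0.047, 0.313], [0.014, 0.994, -0.105], [-0.316, -0.095, -0.944]]
ft_force: [0.1, 0.2, -0.5]
gripper_width: 0.0004
gripper_force: 0.0
[ 34.  37. -30. 127.  90.  20.  14.] 0.00035400049429546294 [-0.11705258  0.38270695 -2.29420963]
[  -2.53948984 -161.39321629    8.29564483]
[343.18237435 252.51249594]
```

View pics/w5.png

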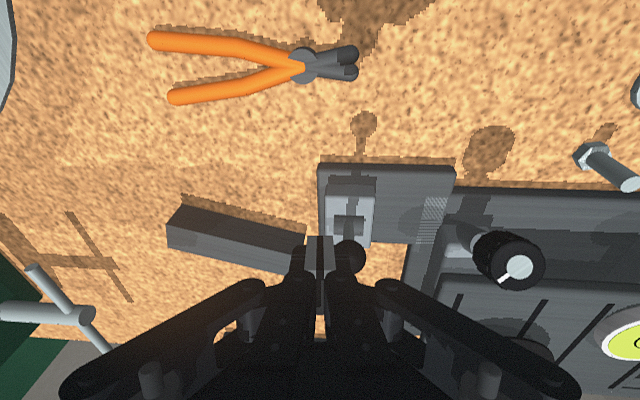

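Wrist view: ball at (350,257), about 3 mm to +y of the prediction; the fingers are 10 mm to its right side. Straighten the tool, shift left, then lower.

```bash
python3 -m crank '[[[-0.1,0.1,0],[1.2,3.6,0],1],[[-0.1,0.1,0],[1.2,3.6,0],1],[[-0.1,0.1,0],[1.2,3.6,0],1],[[-0.1,0.1,0],[1.2,3.6,0],1],[[0,0.1,0],[1.2,3.6,0],1]]'
python3 -m crank '[[[0,0,0],[0,0,0],1],[[0,0,-0.5],[0,0,0],1],[[0,0,-0.5],[0,0,0],1],[[0,0,-0.5],[0,0,0],1],[[0,0,-0.5],[0,0,0],1]]'
python3 -c "
from workcell import arm;print(arm.read_state()['qpos'])"
```

```text
time: 16.92
eef_pos: [0.4877, -0.1758, 0.1872]
eef_rot: [[-0.999, 0.032, 0.014], [0.032, 0.999, -0.009], [-0.014, -0.009, -1.0]]
ft_force: [1.3, 0.0, -0.8]
gripper_width: 0.0
gripper_force: 0.0
time: 17.55
eef_pos: [0.4878, -0.1755, 0.1361]
eef_rot: [[-0.999, 0.031, 0.016], [0.031, 0.999, -0.009], [-0.016, -0.009, -1.0]]
ft_force: [-0.4, 0.0, 0.3]
gripper_width: -0.0002
gripper_force: 0.0
[ 36.39011882  46.33214004 -36.71134595 114.12637851  49.3444016
  35.31066914  54.29271972]
```

```bash
python3 -m crank '[[[0.4,0,-0.2],[0,0,0],1],[[0.4,0,0],[0,0,0],1],[[0.4,0,0],[0,0,0],1],[[0.4,0,0],[0,0,0],1],[[0.4,0,0],[0,0,0],1]]'
python3 -m crank '[[[0.4,0,0],[0,0,0],1],[[0.4,0,0],[0,0,0],1],[[0.4,0,0],[0,0,0],1],[[0.3,0,0],[0,0,0],1],[[0.3,0,0],[0,0,0],1]]'
python3 -m crank '[[[0.2,0,0],[0,0,0],1],[[0.1,0,0],[0,0,0],1],[[0,0,0],[0,0,0],1],[[0,0,0],[0,0,0],1],[[0,0,0],[0,0,0],1]]'
python3 - <<'E'
from bub import *
bubble('scene')
s=cap('scene')['frame'];t=cap('top')['frame']
z=lambda f,x,y:cv2.resize(np.asarray(f)[y:y+80,x:x+80,::-1],(400,400),interpolation=cv2.INTER_CUBIC)
cv2.imwrite('pics/d.png',np.hstack([z(s,205,140),z(t,380,140)]))
E
```

```text
time: 18.18
eef_pos: [0.5385, -0.1756, 0.1323]
eef_rot: [[-0.999, 0.032, 0.016], [0.032, 0.999, -0.01], [-0.016, -0.009, -1.0]]
ft_force: [-1.1, 0.3, 1.1]
gripper_width: -0.0
gripper_force: 0.7
time: 18.8
eef_pos: [0.5836, -0.1757, 0.1321]
eef_rot: [[-0.999, 0.032, 0.016], [0.032, 0.999, -0.01], [-0.016, -0.009, -1.0]]
ft_force: [-1.2, -0.4, -0.7]
gripper_width: -0.0002
gripper_force: 0.4
time: 19.42
eef_pos: [0.5907, -0.1756, 0.1323]
eef_rot: [[-0.999, 0.032, 0.016], [0.031, 0.999, -0.009], [-0.017, -0.009, -1.0]]
ft_force: [-0.8, 0.3, -0.5]
gripper_width: -0.0001
gripper_force: 0.0
scene vial px [328.5 238.2] axes [20.5 27.5] bub [328.8 237.5] area 34 off mm x,y [-2.6 -0.5]
```

View pics/d.png

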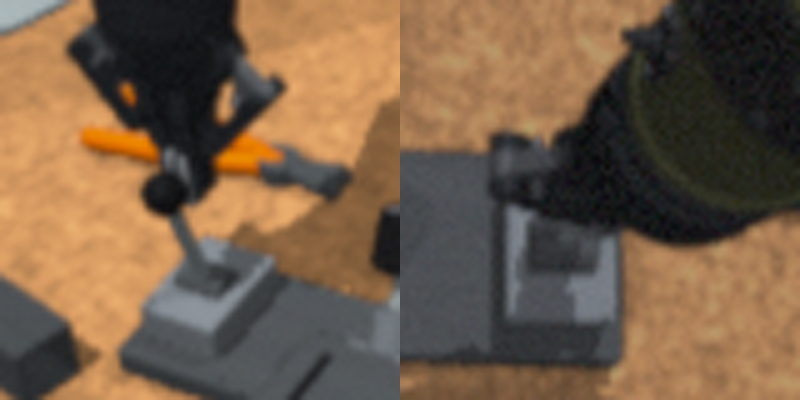

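The ball (crop (163,195)) is past upright and leans rearward, still with no stop force. Pushing on gently.

```bash
python3 -m crank '[[[0.1,0,0],[0,0,0],1],[[0.1,0,0],[0,0,0],1],[[0.1,0,0],[0,0,0],1],[[0.1,0,0],[0,0,0],1],[[0.1,0,0],[0,0,0],1]]'
python3 -m crank '[[[0.1,0,0],[0,0,0],1],[[0.1,0,0],[0,0,0],1],[[0.05,0,0],[0,0,0],1],[[0,0,0],[0,0,0],1],[[0,0,0],[0,0,0],1]]'
```

```text
time: 20.2
eef_pos: [0.6033, -0.1756, 0.1321]
eef_rot: [[-0.999, 0.032, 0.016], [0.031, 0.999, -0.009], [-0.016, -0.009, -1.0]]
ft_force: [-0.9, 0.9, -0.7]
gripper_width: 0.0002
gripper_force: 0.4
time: 20.82
eef_pos: [0.6087, -0.1756, 0.132]
eef_rot: [[-0.999, 0.031, 0.015], [0.031, 0.999, -0.01], [-0.015, -0.009, -1.0]]
ft_force: [-4.1, 1.3, 0.8]
gripper_width: 0.0001
gripper_force: 2.1
```

```bash
python3 -m crank '[[[0.08,0,0],[0,0,0],1],[[0.08,0,0],[0,0,0],1],[[0,0,0],[0,0,0],1],[[0,0,0],[0,0,0],1],[[0,0,0],[0,0,0],1]]'
```

```text
time: 21.45
eef_pos: [0.6091, -0.1756, 0.1316]
eef_rot: [[-0.999, 0.031, 0.007], [0.031, 0.999, -0.01], [-0.007, -0.01, -1.0]]
ft_force: [-12.2, 1.0, 6.2]
gripper_width: 0.0
gripper_force: 6.3
```

Firmly on the stop (12 N, no further travel). Back off to the front, then up, and check.

```bash
python3 -m crank '[[[-0.2,0,0],[0,0,0],1],[[-0.6,0,0],[0,0,0],1],[[-0.8,0,0],[0,0,0],1],[[-0.8,0,0],[0,0,0],1],[[-0.8,0,0.3],[0,0,0],1]]'
python3 -m crank '[[[-0.8,-0.6,0.8],[0,0,0],1],[[-0.8,-0.8,0.8],[0,0,0],1],[[0,-0.8,0.8],[0,0,0],1],[[0,-0.8,0.8],[0,0,0],1],[[0,-0.8,0.5],[0,0,0],1]]'
python3 - <<'E'
from bub import *
bubble('top');bubble('scene')
s=cap('scene')['frame'];t=cap('top')['frame']
g=lambda f,x,y:np.asarray(f)[y:y+130,x:x+200,::-1]
cv2.imwrite('pics/e.png',cv2.resize(np.hstack([g(s,205,140),g(t,240,100)]),(800,260)))
E
```

```text
time: 22.08
eef_pos: [0.5343, -0.1754, 0.1398]
eef_rot: [[-0.999, 0.031, 0.019], [0.031, 0.999, -0.009], [-0.02, -0.008, -1.0]]
ft_force: [-0.1, -0.7, -0.1]
gripper_width: -0.0002
gripper_force: 0.0
time: 22.7
eef_pos: [0.4955, -0.2715, 0.2339]
eef_rot: [[-0.999, 0.032, 0.022], [0.031, 0.999, -0.01], [-0.022, -0.01, -1.0]]
ft_force: [0.0, 0.1, -0.2]
gripper_width: 0.0001
gripper_force: 0.0
top vial px [279.2 140. ] axes [29.3 30.9] bub [278.9 139.9] area 54 off mm x,y [0.2 0.6]
scene vial px [328.5 238.2] axes [20.5 27.7] bub [328.8 237.5] area 34 off mm x,y [-2.6 -0.4]
```

View pics/e.png

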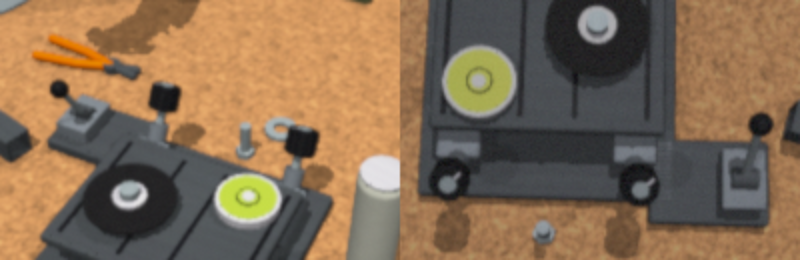

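The lever leans rearward against its stop (ball at (760,124) in the top crop), the bubble is centred in the ring, and the bystanders are in place. Handing in.

```bash
python3 -c "
from workcell import arm;print(arm.hand_in())"
```

```text
the job is handed in; nothing more can be done
None
```

The job is handed in at about 23 s of robot time: both knobs were turned clockwise until the bubble sat wholly inside the ring, then the lock lever was pushed onto its stop, and the arm is clear with the bystanders in view still in place.

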